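# Clip a painted link into its cradle and hold a coating gauge on the mark

### The job

Clip the blue-painted link into the green forks of the cradle: keep its yellow spot up, centre its square boss over the middle block, press it straight down past the sprung orange jaw until it sits fully home with the jaw sprung back over it, and let it go. Then take the coating gauge from its stand and hold it upright with its brass tip on the yellow spot, pressing gently so that the sprung tip is pushed in about half way and never to its stop. Finish while still holding the gauge there, and leave the tin, the wrench and the socket where they are.

Things in the scene. Friction and masses are not known exactly. Their poses are not given: they have to be found in the camera images.
- cradle: Steel cradle fixed to the bench: base plate 180 x 64 x 8 mm (x, y, z), origin at the centre of its underside, x along the link it holds (either way round). Green forks at x = -46 and +46 mm, 12 mm thick in x, 27 mm wide in y; slots 15 mm wide, floor 38.5 mm above the bench, mouth flared from 52 to 60 mm height, 27 mm wide at the top.
- seat (a point): Centre of the top of the cradle's aluminium middle block (34 x 16 mm), 33 mm above the bench at the cradle's x = y = 0. The boss rests on it: when the link is fully home, the link's origin lies here, its x axis along the cradle's x.
- jaw (a joint): Sprung orange jaw of the cradle: hooked arms 6 mm thick at x = -60 and +60 mm, tops 69 mm above the bench, on a shaft along x at y = 17, z = 14 mm. 0 rad = closed, noses 1 to 2 mm above a seated rod; swings to the cradle's +y, at most 0.5 rad.
- jaw_nose (a point): Midpoint between the two jaw noses (tip, lower edge), at the cradle's y = 1, z = 54 mm when closed. The rod meets their sloping tops when the link's origin is about 52 mm above the bench; a push of 8 to 15 N drives them aside 0.1 to 0.2 rad (the link's weight alone does not), then they spring back over the rod.
- link: Stabiliser link, 160 mm long along its x axis, 0.2 to 0.4 kg: a bare steel rod of 12 mm diameter with a blue boss in the middle, 36 mm (x) x 24 mm (y) x 24 mm high. Origin at the centre of the boss's underside, z up through the face with the yellow spot; the rod's axis is 12 mm above the origin. It starts lying on the bench on its boss, spot up. Grip the boss across y.
- mark (a point): Centre of the yellow spot, 12 mm in diameter, on the top face of the link's boss: 10 mm along +x from the boss's middle and 24 mm above the link's origin.
- stand: Grey block 60 x 60 x 45 mm high fixed to the bench, origin at the centre of its underside, with a round hole of 21 mm diameter, 40 mm deep, in its top; the gauge's nose hangs in it.
- gauge: Coating gauge, round, pen-like, about 0.17 kg, 115 mm long, upright (z) in the stand. Origin at the end of its brass tip when fully out. Upwards from there: brass tip 8 mm diameter, steel nose 16 mm diameter from 12 to 34 mm, black grip 26 mm diameter to 100 mm (its shoulder rests on the stand), orange cap to 115 mm. Grip the black part from above.
- gauge_point (a point): Centre of the flat end face of the gauge's brass tip (moves with the tip).
- tin: Bystander: closed tin, 60 mm diameter, 70 mm high, origin at the centre of its base.
- wrench: Bystander: wrench 170 mm long lying flat, origin under its middle.
- socket: Bystander: steel ring-shaped socket, 28 mm diameter, 36 mm high, origin at the centre of its base.
- plunger (a joint): Sprung brass tip of the gauge: 0 m = fully out, grows as it is pushed into the nose, 0.010 m at its stop. Its spring pushes 0.6 N at first touch and 0.6 N more per millimetre: half way (5 mm) is 3.6 N.
There are look-alikes about, which are no part of the job. Of the things that look like the cradle, take the one that is farthest to the robot's left at the start.

How it is judged:
On the way:
1. the link sits fully home in both forks, spot up, with the jaw sprung back over it, and the fingers have let it go (x of link in the frame of cradle between -0.012 and 0.012 m and y of link in the frame of cradle between -0.003 and 0.003 m and z of link in the frame of cradle between 0.03 and 0.0348 m and angle between link's own z axis and vertical below 0.06 rad and angle between the x axis of link and the x axis of cradle, either way round below 0.05 rad and value of joint jaw below 0.06 rad and contact force between the fingers and link below 0.3 N), for 0.2 s.
At the end, for the whole second after the job is handed in: Link fully home (height within 2 mm, along the rod 12 mm, across 3 mm, 0.05 rad), jaw under 0.06 rad, fingers off it. Gauge held at rest in the fingers, upright within 0.10 rad, tip on the boss within 6 mm of the spot centre, pushed in 2 to 8 mm, 0.8 to 9 N, touching neither stand nor cradle (all of step 1 and horizontal distance between gauge_point and mark below 0.006 m and angle between gauge's own z axis and vertical below 0.1 rad and z of gauge_point in the frame of mark between -0.003 and 0.003 m and value of joint plunger between 0.002 and 0.008 m and contact force between gauge and link between 0.8 and 9 N and contact force between the fingers and gauge above 2 N and contact force between gauge and stand below 0.1 N and contact force between gauge and cradle below 0.1 N and linear speed of gauge below 0.02 m/s); the arm keeps its last pose, push and grip.
It fails at once if the gauge is driven to its stop or pressed hard on the link (over 15 N, or the tip in by more than 9.7 mm) (contact force between gauge and link above 15 N or value of joint plunger above 0.0097 m).
It fails at once if the tin, the wrench or the socket is moved by more than 30 mm (distance of any of tin, wrench, socket from where it was at the start of the episode above 0.03 m).
It also fails if it takes over 58 s, if anything falls off the work surface, if the arm or the gripper's body presses on something with over 40 N, if the wrist force passes 120 N, or if a joint passes its speed limit or range.

### The arm

A 7-joint arm with a two-finger parallel gripper is mounted at the origin on the work surface. World frame = base frame: x ahead of the robot, y to its left, z up, the work surface at z = 0. Lengths are in m, angles in rad, forces in N, time in s.
With the tool pointing down it reaches from about 0.425 to 0.875 m from the base axis. Payload 8.4 kg.
Tool frame: the origin (TCP) lies at the centre of the arm's flange, where the gripper is bolted on; the fingertips stand 173 mm ahead of it and the grasp point (between the pads) lies 155 mm ahead of it; z points along the fingers, y is the line along which they close (so a half turn about z gives the same grasp; the last joint's range is limited). The gripper opens to 85 mm and grips with 20 to 120 N. Pads are 22 mm wide; open, the fingers measure 114 mm over their backs; the gripper's body (76 mm by 85 mm) begins 54 mm behind the grasp point. The pads swing forward as they close: fully open they stand 13 mm farther back than shut.
Start: joints at [1.228, 0.333, 0.04, 1.465, -0.013, 1.343, -0.059], TCP at [0.157, -0.631, 0.405] pointing down, gripper open.
Joint ranges: [-2.58, 2.58], [-0.38, 2.09], [-1.3, 1.39], [0.25, 2.4], [-1.5, 4.64], [0.08, 2.09], [-2.65, 2.65]. Speed limits (rad/s): [2.22, 2.22, 2.79, 2.79, 3.14, 3.14, 3.14].

### API

Orientations are given as a 3x3 rotation matrix whose columns are the frame's x, y, z axes.
In Python, from rig import sense, snapshot, close_job, recognise, masks_of gives the robot as it stands.
- The arm moves only by the tool carry_out, never from a script. Its argument "motion" is a list of rows, each an object of numbers: "ax", "ay", "az": the turn, a rotation vector about the world's x, y, z in rad; "dx", "dy", "dz": the shift along the world's x, y, z in cm; "claw": the opening, from 0 (shut) to 1 (fully open). A call has 1 to 8 rows; each row shifts and turns the commanded pose from where the row before left it; what a row does not reach is not made up. A row lasts 1/10 s, in which the tool goes at most 50 mm and 8.59 degrees, less where a joint would pass 70% of its speed; a pose out of reach is approached as far as the arm can. A call is refused whole if a number of a shift passes 5 or a number of a turn 0.15, either way. A call with a gripper value outside its range is refused whole. The fingers move at their own pace and stop on an object; "grip_force" is the grip in N (left out, the last holds). Time passes only in rows, so rows that do not move let the fingers close. It gives the time, the measured TCP pose, the force, the opening and the grip force at its end, in the units of the state.
- sense(): the state, without advancing time (a new reading comes with each control period).
- snapshot(name): name is "scene" or "side" or "wrist"; returns a dict with "pixels" (420x560x3 uint8, red, green, blue), "fov_y" (degrees; the focal length in pixels is half the picture's height over the tangent of half this angle, whatever the lens; pixels are square), "cx", "cy" (the principal point, pixels), "R" (3x3) and "t" (3): a world point X has camera coordinates R X + t; the wrist camera has in their place "tool_from_camera" (4x4, takes a point from camera to tool coordinates, whose origin is the TCP and whose axes are the flange's). Camera axes: x right, y down, z forward; pixel columns grow to the right and rows downward; lengths in m; the calibration is good to about 2 mm. A picture is of the moment at which its call begins: read the wrist's pose just before it. There is no depth.
- close_job(): hands the job in; it is judged then, once.
Trained networks look in the newest picture that a camera, given by its name, has taken for a name from the list of things; names that differ only in an ending like _2 or _b are one class to them, and where a whole thing is asked for, a point or a joint stands for the part that bears it (a point fixed in the world has none). Each returns a list of dicts, best first, with "score" (0 to 1); they miss things now and then, are a little off and sometimes report something else, mostly with a low value. They report only what shows in the picture. A call takes as long as a camera call. They do not tell look-alikes from the thing itself.
- recognise(name, camera): "xy" ([column, row] in pixels, amid what is visible of it).
- masks_of(name, camera): "pixels" (420x560 bool, what is visible of it) and "xy" ([column, row] in pixels, amid what is visible of it).
The state is a dict: "clock": time; "qpos": joint angles; "joint_vel": joint speeds; "effort": joint torques, N m; "eef_pos": TCP position; "orientation": TCP orientation; "wrist_force": force on the tool from outside, world axes, zero at the start; "torque": the same for the moment, N m; "width": finger opening in m; "gripper_force": force on a finger pad.
Only numpy, scipy, OpenCV 4.12 (cv2) and the standard library are available. Lean on these libraries where they do the work, as an engineer would, in place of code of your own. Each camera call takes 0.05 s, during which the arm holds its last target. There are 200 camera calls.

## Working session

There is one attempt and no reset: what is moved stays moved. The work goes in short steps, Python scripts to look and compute and a tool call to move; the robot and the scene stay as the last step left them, time stands still between calls to the robot, and variables do not carry over. Pictures are saved under pics/ and viewed, at most 10 in all, crops included, and the job is handed in when it is done.

Besides the shell and the picture viewer there is one more tool, called after "Request:" by a JSON object that holds its "fn" and its "kwargs", one argument or row to a line. carry_out: Moves the arm, as the interface text tells. Its arguments: {"type":"object","properties":{"motion":{"type":"array"},"grip_force":{"type":"number"}},"required":["motion"]}

```bash
mkdir -p pics; ls
cat > h.py <<'E'
import numpy as np, cv2
from rig import sense, snapshot, close_job, recognise, masks_of
def cam(name):
    s=sense(); d=snapshot(name); h=d["pixels"].shape[0]
    f=h/2/np.tan(np.radians(d["fov_y"])/2)
    if "R" in d: R=np.array(d["R"]);t=np.array(d["t"])
    else:
        T=np.eye(4);T[:3,:3]=s["orientation"];T[:3,3]=s["eef_pos"]
        M=np.linalg.inv(T@np.array(d["tool_from_camera"]));R=M[:3,:3];t=M[:3,3]
    return dict(px=d["pixels"],K=np.array([[f,0,d["cx"]],[0,f,d["cy"]],[0,0,1]]),R=R,t=t)
def ray(c,xy):
    v=c["R"].T@np.linalg.inv(c["K"])@np.array([xy[0],xy[1],1.]);return -c["R"].T@c["t"],v/np.linalg.norm(v)
def onz(c,xy,z):
    o,v=ray(c,xy);return o+v*(z-o[2])/v[2]
def tri(obs):
    A=0;b=0;L=[ray(*o) for o in obs]
    for o,v in L:
        P=np.eye(3)-np.outer(v,v);A=A+P;b=b+P@o
    X=np.linalg.solve(A,b);return X,[np.linalg.norm((np.eye(3)-np.outer(v,v))@(X-o)) for o,v in L]
def proj(c,X):
    p=c["K"]@(c["R"]@np.array(X)+c["t"]);return p[:2]/p[2]
def save(n,im): cv2.imwrite("pics/"+n,im[...,::-1])
E
python3 - <<'E'
from h import *
np.set_printoptions(precision=3,suppress=True)
ims=[]
C={}
for n in("scene","side"):
    c=cam(n);ims.append(c["px"]);C[n]=c;print(n,-c["R"].T@c["t"],c["K"][0,0])
    for k in("cradle","jaw","link","mark","stand","gauge","tin","wrench","socket"):
        print(k,[(np.round(r["xy"]).astype(int).tolist(),round(r["score"],2),onz(c,r["xy"],0.03)[:2].round(3).tolist()) for r in recognise(k,n)])
for n,i in zip(("scene","side"),ims): save(n+"0.png",i)
s=sense();print(s["eef_pos"],s["orientation"],s["wrist_force"],s["clock"])
E
```

```text
pics
scene [ 1.317 -0.189  0.696] 486.11071105073955
cradle [([306, 226], 0.77, [0.565, 0.03]), ([131, 323], 0.72, [0.735, -0.33]), ([229, 187], 0.66, [0.384, -0.107])]
jaw [([233, 184], 0.67, [0.374, -0.095]), ([136, 318], 0.56, [0.726, -0.321]), ([327, 222], 0.43, [0.565, 0.077])]
link [([393, 201], 0.64, [0.531, 0.242])]
mark [([391, 199], 0.65, [0.523, 0.24])]
stand [([191, 250], 0.8, [0.577, -0.213])]
gauge []
tin [([372, 286], 0.65, [0.76, 0.101])]
wrench [([219, 332], 0.55, [0.792, -0.185])]
socket [([395, 202], 0.32, [0.536, 0.244]), ([309, 226], 0.3, [0.565, 0.036])]
side [0.016 0.556 0.708] 420.12086155370866
cradle [([360, 240], 0.66, [0.337, -0.097]), ([295, 148], 0.58, [0.706, -0.313]), ([260, 235], 0.56, [0.521, 0.043])]
jaw [([334, 230], 0.62, [0.4, -0.084]), ([255, 237], 0.6, [0.528, 0.056]), ([256, 239], 0.17, [0.519, 0.06])]
link [([198, 295], 0.66, [0.497, 0.255])]
mark [([195, 296], 0.65, [0.501, 0.26]), ([265, 243], 0.28, [0.495, 0.056])]
stand [([313, 184], 0.58, [0.55, -0.198])]
gauge [([316, 162], 0.83, [0.609, -0.289])]
tin [([174, 202], 0.59, [0.774, 0.098])]
wrench [([257, 168], 0.68, [0.719, -0.154])]
socket [([214, 194], 0.48, [0.72, 0.008])]
[ 0.157 -0.631  0.405] [[ 0.97   0.241 -0.   ]
 [ 0.241 -0.97   0.   ]
 [-0.    -0.    -1.   ]] [0.503 0.007 0.009] 1.0
```

View pictures.

View pics/scene0.png

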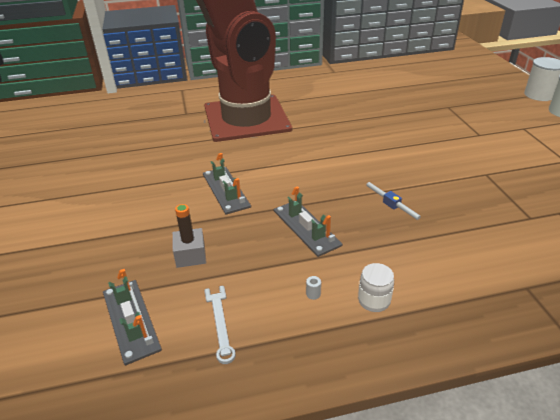

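View pics/side0.png

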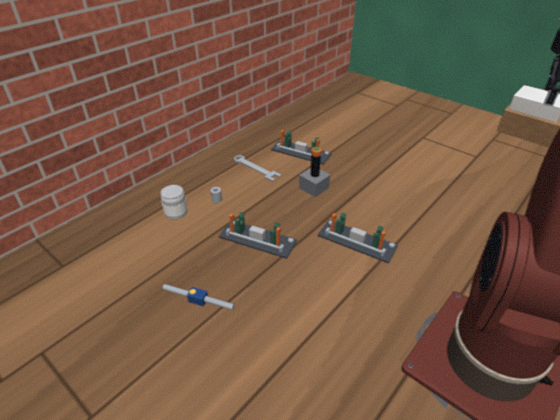

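Run:
```python
from h import *
np.set_printoptions(precision=3,suppress=True)
a=cam("scene");b=cam("side")
crop=lambda c,x,y:cv2.resize(c["px"][y-50:y+50,x-65:x+65],(390,300),interpolation=cv2.INTER_CUBIC)
im=np.vstack([np.hstack([crop(a,308,220),crop(b,260,235)]),np.hstack([crop(a,393,200),crop(b,198,296)])]);save("crop1.png",im)
print("link",tri([(a,(393,201)),(b,(198,296.))]))
# link rod ends
for c,l in((a,[(368,184),(418,216)]),(b,[(163,288),(231,306)])):
    print([onz(c,p,.012) for p in l])
```

```text
link (array([0.509, 0.251, 0.012]), [np.float64(0.0024154186391386), np.float64(0.0024154186391386555)])
[array([0.433, 0.222, 0.012]), array([0.575, 0.284, 0.012])]
[array([0.58 , 0.283, 0.012]), array([0.438, 0.221, 0.012])]
```

View pics/crop1.png

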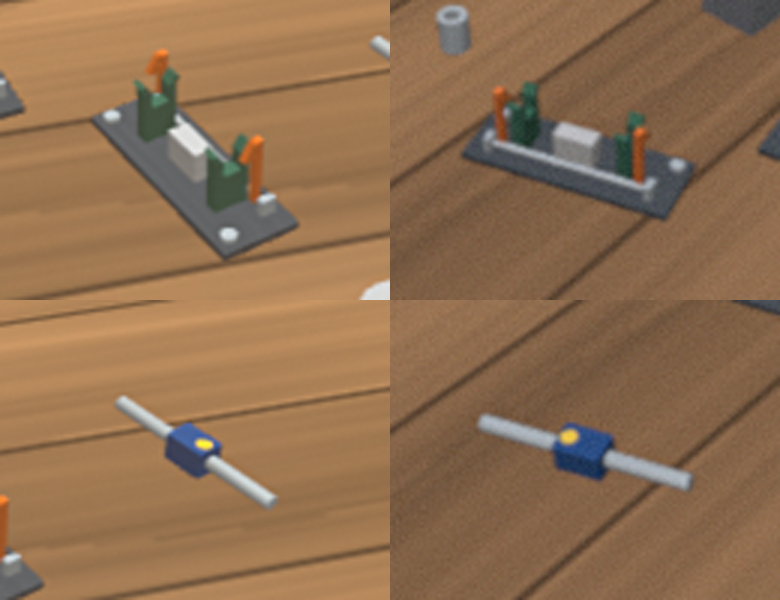

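Request:
{"fn": "carry_out", "kwargs": {
  "motion": [
    {"dx": 5,"dy": 5},
    {"dx": 5,"dy": 5},
    {"dx": 4,"dy": 5},
    {"dx": 4,"dy": 5},
    {"dx": 4,"dy": 5},
    {"dx": 4,"dy": 5},
    {"dx": 4,"dy": 5},
    {"dx": 3,"dy": 5}
  ]
}}

```text
schema error: expected keys ax, ay, az, dx, dy, dz, claw
```

Crop: three cradle look-alikes in scene picture: (306,226) y≈+0.03, (229,187) y≈−0.11, (131,323) y≈−0.33. The one at (306,226) (side (260,235)) is farthest to the robot's left, complete with forks and orange jaw. The link lies at scene (393,201), spot towards its far (+x) end.

Request:
{"fn": "carry_out", "kwargs": {
  "motion": [
    {"ax": 0,"ay": 0,"az": 0,"dx": 5,"dy": 5,"dz": 0,"claw": 1},
    {"ax": 0,"ay": 0,"az": 0,"dx": 5,"dy": 5,"dz": 0,"claw": 1},
    {"ax": 0,"ay": 0,"az": 0,"dx": 5,"dy": 5,"dz": 0,"claw": 1},
    {"ax": 0,"ay": 0,"az": 0,"dx": 5,"dy": 5,"dz": 0,"claw": 1},
    {"ax": 0,"ay": 0,"az": 0,"dx": 4,"dy": 5,"dz": 0,"claw": 1},
    {"ax": 0,"ay": 0,"az": 0,"dx": 4,"dy": 5,"dz": 0,"claw": 1},
    {"ax": 0,"ay": 0,"az": 0,"dx": 3,"dy": 5,"dz": 0,"claw": 1},
    {"ax": 0,"ay": 0,"az": 0,"dx": 2,"dy": 5,"dz": 0,"claw": 1}
  ]
}}

```text
clock: 1.9
eef_pos: [0.4064, -0.32, 0.4048]
orientation: [[0.97, 0.242, 0.001], [0.242, -0.97, -0.0], [0.001, 0.0, -1.0]]
wrist_force: [1.3, -0.6, -0.3]
width: 0.0852
gripper_force: 0.0
```

Request:
{"fn": "carry_out", "kwargs": {
  "motion": [
    {"ax": 0,"ay": 0,"az": 0.08,"dx": 2,"dy": 5,"dz": 0,"claw": 1},
    {"ax": 0,"ay": 0,"az": 0.08,"dx": 0,"dy": 5,"dz": 0,"claw": 1},
    {"ax": 0,"ay": 0,"az": 0,"dx": 0,"dy": 5,"dz": 0,"claw": 1},
    {"ax": 0,"ay": 0,"az": 0,"dx": 0,"dy": 5,"dz": 0,"claw": 1},
    {"ax": 0,"ay": 0,"az": 0,"dx": 0,"dy": 5,"dz": 0,"claw": 1},
    {"ax": 0,"ay": 0,"az": 0,"dx": 0,"dy": 0,"dz": 0,"claw": 1},
    {"ax": 0,"ay": 0,"az": 0,"dx": 0,"dy": 0,"dz": 0,"claw": 1},
    {"ax": 0,"ay": 0,"az": 0,"dx": 0,"dy": 0,"dz": 0,"claw": 1}
  ]
}}

```text
clock: 2.7
eef_pos: [0.4236, -0.0765, 0.4048]
orientation: [[0.92, 0.392, 0.0], [0.392, -0.92, -0.0], [0.0, 0.0, -1.0]]
wrist_force: [-0.3, -0.9, -0.0]
width: 0.0856
gripper_force: 0.0
```

Run:
```python
from h import *
np.set_printoptions(precision=3,suppress=True)
w=cam("wrist");save("w1.png",w["px"])
np.save("w1.npy",w,allow_pickle=True)
print(w["K"][0,0],-w["R"].T@w["t"],w["R"])
for k in("cradle","jaw","link","mark","stand","gauge"):
    print(k,[(np.round(r["xy"]).astype(int).tolist(),round(r["score"],2),onz(w,r["xy"],0.03)[:2].round(3).tolist()) for r in recognise(k,"wrist")])
```

```text
366.7637418180344 [ 0.489 -0.049  0.374] [[ 0.391 -0.92  -0.001]
 [-0.884 -0.376  0.278]
 [-0.256 -0.108 -0.961]]
cradle [([211, 56], 0.75, [0.503, 0.02]), ([288, 242], 0.55, [0.371, -0.111])]
jaw [([269, 247], 0.9, [0.358, -0.094]), ([188, 41], 0.61, [0.507, 0.043])]
link []
mark [([190, 47], 0.45, [0.502, 0.039]), ([526, 105], 0.33, [0.575, -0.255])]
stand [([473, 102], 0.96, [0.559, -0.21])]
gauge [([524, 106], 0.59, [0.574, -0.254])]
```

View pics/w1.png

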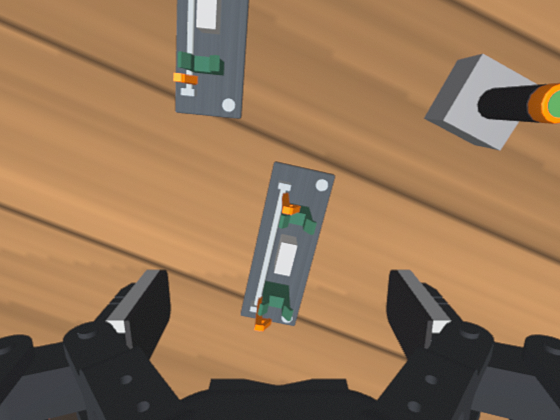

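The wrist picture shows the near look-alike at (285,245), the stand/gauge at (480,100) and the target cradle partly at (211,56). Moving over the target cradle.

Request:
{"fn": "carry_out", "kwargs": {
  "motion": [
    {"ax": 0,"ay": 0,"az": 0,"dx": 2.5,"dy": 2,"dz": 0,"claw": 1},
    {"ax": 0,"ay": 0,"az": 0,"dx": 2.5,"dy": 2,"dz": 0,"claw": 1},
    {"ax": 0,"ay": 0,"az": 0,"dx": 2.5,"dy": 2,"dz": 0,"claw": 1},
    {"ax": 0,"ay": 0,"az": 0,"dx": 2.5,"dy": 2,"dz": 0,"claw": 1},
    {"ax": 0,"ay": 0,"az": 0,"dx": 2.5,"dy": 2,"dz": 0,"claw": 1},
    {"ax": 0,"ay": 0,"az": 0,"dx": 2,"dy": 2,"dz": 0,"claw": 1},
    {"ax": 0,"ay": 0,"az": 0,"dx": 0,"dy": 0,"dz": 0,"claw": 1},
    {"ax": 0,"ay": 0,"az": 0,"dx": 0,"dy": 0,"dz": 0,"claw": 1}
  ]
}}

```text
clock: 3.85
eef_pos: [0.5688, 0.0446, 0.4041]
orientation: [[0.919, 0.394, -0.001], [0.394, -0.919, 0.001], [-0.001, -0.001, -1.0]]
wrist_force: [0.3, 0.1, 0.6]
width: 0.0858
gripper_force: 0.0
```

Run:
```python
from h import *
np.set_printoptions(precision=3,suppress=True)
w=cam("wrist");save("w2.png",w["px"])
np.save("w2.npy",w,allow_pickle=True)
print(-w["R"].T@w["t"])
for k in("cradle","jaw","link","mark","stand","gauge"):
    print(k,[(np.round(r["xy"]).astype(int).tolist(),round(r["score"],2),onz(w,r["xy"],0.03)[:2].round(3).tolist()) for r in recognise(k,"wrist")])
```

```text
[0.634 0.072 0.373]
cradle [([275, 196], 0.97, [0.554, 0.042]), ([343, 352], 0.73, [0.422, -0.096]), ([499, 281], 0.37, [0.562, -0.205])]
jaw [([331, 364], 0.97, [0.402, -0.091]), ([256, 212], 0.6, [0.531, 0.053])]
link [([62, 150], 0.59, [0.516, 0.241]), ([276, 198], 0.4, [0.552, 0.039])]
mark [([61, 150], 0.76, [0.516, 0.242])]
stand [([500, 281], 0.97, [0.562, -0.207])]
gauge [([537, 307], 0.86, [0.552, -0.259]), ([59, 151], 0.35, [0.514, 0.244])]
```

View pics/w2.png

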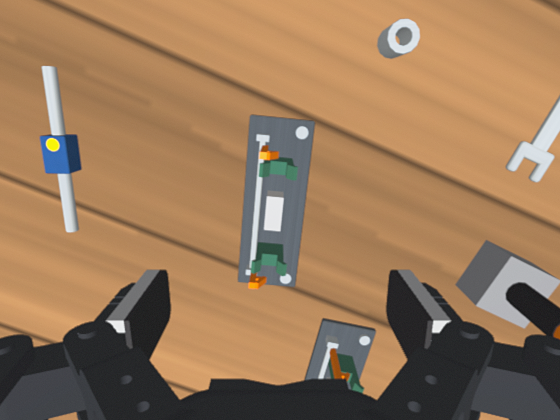

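```bash
cat > fit.py <<'E'
from h import *
np.set_printoptions(precision=4,suppress=True)
def corners(c,pts,z,win=4):
    g=cv2.cvtColor(c["px"],cv2.COLOR_RGB2GRAY)
    p=cv2.cornerSubPix(g,np.float32(pts).reshape(-1,1,2),(win,win),(-1,-1),(3,50,.01)).reshape(-1,2)
    return p,np.array([onz(c,q,z) for q in p])
E
python3 - <<'E'
from fit import *
w=np.load("w2.npy",allow_pickle=True).item()
p,X=corners(w,[(250,115),(314,121),(295,286),(238,282)],.008)
print(p,X[:,:2]);print("c",X.mean(0)[:2],[np.linalg.norm(X[i]-X[(i+1)%4]) for i in range(4)])
for a,b in((3,0),(2,1)): d=X[b]-X[a];print("yaw",np.arctan2(d[1],d[0]))
px=w["px"].astype(int)
m=(px.min(2)>205);m[:180]=0;m[240:]=0;m[:,:263]=0;m[:,290:]=0
ys,xs=np.nonzero(m);print(len(xs),xs.min(),xs.max(),ys.min(),ys.max(),"block",onz(w,(xs.mean(),ys.mean()),.033))
rc=np.float32([onz(w,(x,y),.033)[:2]*1000 for x,y in zip(xs,ys)]);print(cv2.minAreaRect(rc))
# link
hsv=cv2.cvtColor(w["px"],cv2.COLOR_RGB2HSV)
def mk(lo,hi):
    m=cv2.inRange(hsv,lo,hi);m[:,110:]=0;ys,xs=np.nonzero(m);return xs,ys
xs,ys=mk((20,150,150),(35,255,255));print("spot px",len(xs),xs.mean(),ys.mean(),onz(w,(xs.mean(),ys.mean()),.024))
xs,ys=mk((0,0,130),(180,60,255));r=np.float32([onz(w,(x,y),.014)[:2]*1000 for x,y in zip(xs,ys)]);print("rod",len(xs),cv2.minAreaRect(r))
a=cam("scene");b=cam("side")
for n,c in(("scene",a),("side",b)):
    hh=cv2.cvtColor(c["px"],cv2.COLOR_RGB2HSV);m=cv2.inRange(hh,(22,150,120),(35,255,255))
    x0,y0=(397,199) if n=="scene" else (193,292)
    q=np.zeros_like(m);q[y0-12:y0+12,x0-12:x0+12]=1;ys,xs=np.nonzero(m*q);print(n,len(xs),xs.mean(),ys.mean());c["s"]=(xs.mean(),ys.mean())
    print(proj(c,list(X.mean(0)[:2])+[.033]))
ws=mk((20,150,150),(35,255,255));ws=(ws[0].mean(),ws[1].mean())
print(tri([(a,a["s"]),(b,b["s"])]),tri([(a,a["s"]),(b,b["s"]),(w,ws)]))
E
```

```text
[[250.569  113.6718]
 [314.     121.    ]
 [295.     286.    ]
 [237.4469 281.4215]] [[ 0.6147  0.0932]
 [ 0.6325  0.0342]
 [ 0.4634 -0.0206]
 [ 0.4436  0.0398]]
c [0.5385 0.0366] [np.float64(0.06165098026600622), np.float64(0.1777202553954498), np.float64(0.06353379489384303), np.float64(0.17926052986032015)]
yaw 0.30247133582664926
yaw 0.31304602115041424
532 264 282 197 230 block [0.5382 0.0367 0.033 ]
((537.9149780273438, 36.63671875), (33.588314056396484, 15.497203826904297), 17.822338104248047)
spot px 113 52.34513274336283 144.34513274336283 [0.5161 0.2537 0.024 ]
rod 1718 ((456.736328125, 228.34039306640625), (269.06689453125, 32.37238311767578), 26.505197525024414)
scene 9 395.55555555555554 197.66666666666666
[305.7015 216.7345]
side 11 192.36363636363637 290.90909090909093
[256.8945 229.5705]
(array([0.5168, 0.2541, 0.026 ]), [np.float64(0.0002184671311078314), np.float64(0.00021846713110769213)]) (array([0.5168, 0.2537, 0.0257]), [np.float64(0.0006813295445348046), np.float64(0.00015728463320941746), np.float64(0.0008155273371322957)])
```

Request:
{"fn": "carry_out", "kwargs": {
  "motion": [
    {"ax": 0,"ay": 0,"az": 0,"dx": -0.8,"dy": 2.5,"dz": 0,"claw": 1},
    {"ax": 0,"ay": 0,"az": 0,"dx": -0.8,"dy": 2.6,"dz": -1,"claw": 1},
    {"ax": 0,"ay": 0,"az": 0,"dx": -0.8,"dy": 2.6,"dz": -1,"claw": 1},
    {"ax": 0,"ay": 0,"az": 0,"dx": -0.8,"dy": 2.6,"dz": -1,"claw": 1},
    {"ax": 0,"ay": 0,"az": 0,"dx": -0.8,"dy": 2.6,"dz": -1,"claw": 1},
    {"ax": 0,"ay": 0,"az": 0,"dx": -0.8,"dy": 2.6,"dz": -1,"claw": 1},
    {"ax": 0,"ay": 0,"az": 0,"dx": -0.8,"dy": 2.5,"dz": -1,"claw": 1},
    {"ax": 0,"ay": 0,"az": 0,"dx": -0.6,"dy": 2.5,"dz": -1,"claw": 1}
  ]
}}

```text
clock: 5.1
eef_pos: [0.5061, 0.2503, 0.3345]
orientation: [[0.92, 0.393, 0.0], [0.393, -0.92, -0.0], [0.0, 0.0, -1.0]]
wrist_force: [0.6, 0.5, -0.7]
width: 0.085
gripper_force: 0.0
```

Request:
{"fn": "carry_out", "kwargs": {
  "motion": [
    {"ax": 0,"ay": 0,"az": 0,"dx": 0,"dy": 0,"dz": -1.5,"claw": 1},
    {"ax": 0,"ay": 0,"az": 0,"dx": 0,"dy": 0,"dz": -1.5,"claw": 1},
    {"ax": 0,"ay": 0,"az": 0,"dx": 0,"dy": 0,"dz": 0,"claw": 1},
    {"ax": 0,"ay": 0,"az": 0,"dx": 0,"dy": 0,"dz": 0,"claw": 1}
  ]
}}

```text
clock: 5.5
eef_pos: [0.5071, 0.2483, 0.3044]
orientation: [[0.92, 0.391, -0.001], [0.391, -0.92, -0.001], [-0.001, 0.0, -1.0]]
wrist_force: [0.0, -0.3, 0.2]
width: 0.0853
gripper_force: 0.0
```

```bash
cat > link.py <<'E'
from fit import *
def link(z0=0.0):
    w=cam("wrist")
    hsv=cv2.cvtColor(w["px"],cv2.COLOR_RGB2HSV)
    out={}
    m=cv2.inRange(hsv,(20,150,150),(35,255,255))
    n,l,st,ce=cv2.connectedComponentsWithStats(m);i=1+np.argmax(st[1:,4]);s=ce[i];out["spot"]=(st[i,4],s,onz(w,s,z0+.024))
    m=cv2.inRange(hsv,(100,120,40),(130,255,255));n,l,st,ce=cv2.connectedComponentsWithStats(m);i=1+np.argmax(st[1:,4])
    out["boss"]=(st[i],ce[i])
    mm=(l==i)|cv2.inRange(hsv,(20,150,150),(35,255,255)).astype(bool)
    ys,xs=np.nonzero(mm);r=np.float32([onz(w,(x,y),z0+.024)[:2]*1000 for x,y in zip(xs,ys)]);out["bossrect"]=cv2.minAreaRect(r)
    for k in masks_of("link","wrist")[:2]:
        M=k["pixels"]&~mm;ys,xs=np.nonzero(M)
        if len(xs)<50: continue
        r=np.float32([onz(w,(x,y),z0+.014)[:2]*1000 for x,y in zip(xs,ys)])
        v=cv2.fitLine(r,cv2.DIST_HUBER,0,.01,.01).ravel();out["rod%.2f"%k["score"]]=(len(xs),cv2.minAreaRect(r),"lineyaw",np.arctan2(v[1],v[0]),v)
    return w,out
E
python3 - <<'E'
from link import *
w,o=link()
for k in o.items():print(k)
save("w3.png",w["px"]);s=sense();print(s["eef_pos"])
E
```

```text
('spot', (np.int32(208), array([274.9856, 192.8702]), array([0.5164, 0.2541, 0.024 ])))
('boss', (array([ 259,  177,   33,   53, 1364], dtype=int32), array([274.7493, 206.2155])))
('bossrect', ((509.25201416015625, 251.10012817382812), (38.2222785949707, 22.59446907043457), 22.164161682128906))
('rod0.79', (3042, ((507.0053405761719, 249.40109252929688), (162.09461975097656, 26.521730422973633), 22.120609283447266), 'lineyaw', np.float32(0.38322908), array([  0.9275,   0.3739, 514.8855, 253.0559], dtype=float32)))
('rod0.28', (11112, ((539.957763671875, 63.754913330078125), (161.64952087402344, 63.249229431152344), 35.02769088745117), 'lineyaw', np.float32(0.47581074), array([  0.8889,   0.4581, 547.9116,  58.113 ], dtype=float32)))
[0.5072 0.2488 0.3053]
```

View pics/w3.png

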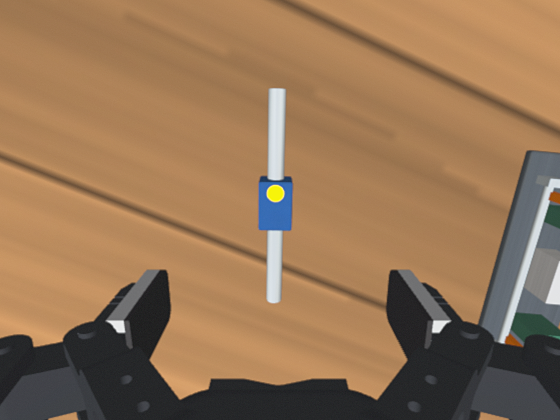

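The spot is at (275,193), rod runs (277,90)–(273,302), boss is centred between the fingers, yaw ≈0.387. Descend and grip.

Request:
{"fn": "carry_out", "kwargs": {
  "motion": [
    {"ax": 0,"ay": 0,"az": -0.012,"dx": 0,"dy": 0.1,"dz": -3,"claw": 1},
    {"ax": 0,"ay": 0,"az": 0,"dx": 0,"dy": 0,"dz": -3,"claw": 1},
    {"ax": 0,"ay": 0,"az": 0,"dx": 0,"dy": 0,"dz": -3,"claw": 1},
    {"ax": 0,"ay": 0,"az": 0,"dx": 0,"dy": 0,"dz": -2,"claw": 1},
    {"ax": 0,"ay": 0,"az": 0,"dx": 0,"dy": 0,"dz": -1,"claw": 1},
    {"ax": 0,"ay": 0,"az": 0,"dx": 0,"dy": 0,"dz": -0.8,"claw": 1},
    {"ax": 0,"ay": 0,"az": 0,"dx": 0,"dy": 0,"dz": 0,"claw": 0.5},
    {"ax": 0,"ay": 0,"az": 0,"dx": 0,"dy": 0,"dz": 0,"claw": 0}
  ],
  "grip_force": 70
}}

```text
clock: 6.4
eef_pos: [0.5071, 0.2507, 0.1777]
orientation: [[0.924, 0.382, 0.001], [0.382, -0.924, 0.001], [0.001, -0.0, -1.0]]
wrist_force: [-0.7, -0.0, 0.4]
width: 0.059
gripper_force: 0.0
```

Request:
{"fn": "carry_out", "kwargs": {
  "motion": [
    {"ax": 0,"ay": 0,"az": 0,"dx": 0,"dy": 0,"dz": 0,"claw": 0},
    {"ax": 0,"ay": 0,"az": 0,"dx": 0,"dy": 0,"dz": 0,"claw": 0},
    {"ax": 0,"ay": 0,"az": 0,"dx": 0,"dy": 0,"dz": 0,"claw": 0},
    {"ax": 0,"ay": 0,"az": 0,"dx": 0,"dy": 0,"dz": 0,"claw": 0},
    {"ax": 0,"ay": 0,"az": 0,"dx": 0,"dy": 0,"dz": 0,"claw": 0},
    {"ax": 0,"ay": 0,"az": 0,"dx": 0,"dy": 0,"dz": 0,"claw": 0}
  ]
}}

```text
clock: 7.0
eef_pos: [0.5071, 0.2507, 0.1777]
orientation: [[0.924, 0.382, 0.001], [0.382, -0.924, 0.0], [0.002, 0.0, -1.0]]
wrist_force: [-1.0, -0.9, 6.4]
width: 0.0227
gripper_force: 69.7
```

Request:
{"fn": "carry_out", "kwargs": {
  "motion": [
    {"ax": 0,"ay": 0,"az": 0,"dx": 0,"dy": 0,"dz": 1,"claw": 0},
    {"ax": 0,"ay": 0,"az": 0,"dx": 0,"dy": 0,"dz": 3,"claw": 0},
    {"ax": 0,"ay": 0,"az": 0,"dx": 0,"dy": 0,"dz": 3,"claw": 0},
    {"ax": 0,"ay": 0,"az": 0,"dx": 0,"dy": 0,"dz": 3,"claw": 0},
    {"ax": 0,"ay": 0,"az": -0.02,"dx": 0.5,"dy": -2.4,"dz": 0,"claw": 0},
    {"ax": 0,"ay": 0,"az": -0.02,"dx": 0.5,"dy": -2.5,"dz": 0,"claw": 0},
    {"ax": 0,"ay": 0,"az": -0.02,"dx": 0.5,"dy": -2.5,"dz": 0,"claw": 0},
    {"ax": 0,"ay": 0,"az": -0.02,"dx": 0.5,"dy": -2.5,"dz": 0,"claw": 0}
  ]
}}

```text
clock: 7.8
eef_pos: [0.5264, 0.1505, 0.2771]
orientation: [[0.952, 0.306, -0.0], [0.306, -0.952, -0.0], [-0.0, 0.0, -1.0]]
wrist_force: [0.8, 0.3, -3.0]
width: 0.0224
gripper_force: 69.1
```

Request:
{"fn": "carry_out", "kwargs": {
  "motion": [
    {"ax": 0,"ay": 0,"az": 0,"dx": 0.5,"dy": -2.5,"dz": 0,"claw": 0},
    {"ax": 0,"ay": 0,"az": 0,"dx": 0.5,"dy": -2.5,"dz": 0,"claw": 0},
    {"ax": 0,"ay": 0,"az": 0,"dx": 0.1,"dy": -2.5,"dz": 0,"claw": 0},
    {"ax": 0,"ay": 0,"az": 0,"dx": 0,"dy": -2,"dz": 0,"claw": 0},
    {"ax": 0,"ay": 0,"az": 0,"dx": 0,"dy": -2,"dz": 0,"claw": 0},
    {"ax": 0,"ay": 0,"az": 0,"dx": 0,"dy": 0,"dz": 0,"claw": 0},
    {"ax": 0,"ay": 0,"az": 0,"dx": 0,"dy": 0,"dz": 0,"claw": 0}
  ]
}}

```text
clock: 8.5
eef_pos: [0.5374, 0.0363, 0.277]
orientation: [[0.952, 0.306, -0.0], [0.306, -0.952, 0.0], [-0.0, -0.0, -1.0]]
wrist_force: [-0.2, 1.3, -2.2]
width: 0.0228
gripper_force: 69.0
```

Run:
```python
from link import *
s=sense();print(s["eef_pos"],np.array(s["orientation"]),s["wrist_force"],s["width"])
w,o=link(s["eef_pos"][2]-.1777)
for k in o.items():print(k)
save("w4.png",w["px"]);np.save("w4.npy",w,allow_pickle=True)
```

```text
[0.5374 0.0363 0.277 ] [[ 0.9521  0.3059 -0.0001]
 [ 0.3059 -0.9521  0.0002]
 [-0.0001 -0.0002 -1.    ]] [-0.1668  1.27   -2.1705] 0.022845525137531155
('spot', (np.int32(731), array([278.1176, 276.4049]), array([0.547 , 0.039 , 0.1233])))
('boss', (array([ 246,  236,   65,  105, 5072], dtype=int32), array([277.998 , 293.3644])))
('bossrect', ((559.11669921875, 43.010887145996094), (86.12226867675781, 23.616987228393555), 17.64283561706543))
('rod0.81', (7065, ((553.5018310546875, 40.807151794433594), (126.59884643554688, 24.937583923339844), 19.51506233215332), 'lineyaw', np.float32(0.306388), array([  0.9534,   0.3016, 570.5331,  46.2593], dtype=float32)))
```

View pics/w4.png

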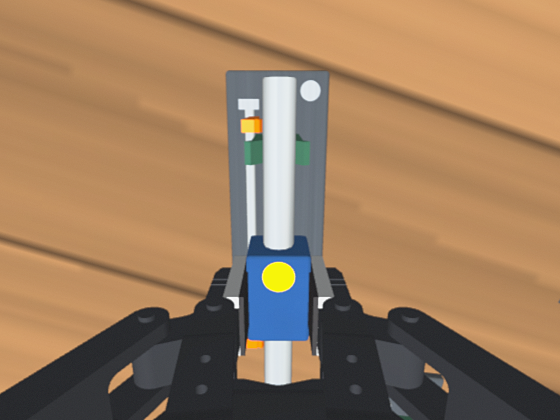

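Run:
```python
from fit import *
w=np.load("w4.npy",allow_pickle=True).item()
p,X=corners(w,[(227,71),(328,71)],.008,3);print(p,X)
u=np.array([np.cos(.31),np.sin(.31)]);m=X.mean(0)[:2];print("c from corners",m-.09*u)
d=X[0]-X[1];print(np.linalg.norm(d),"yaw",np.arctan2(-d[0],d[1]))
hsv=cv2.cvtColor(w["px"],cv2.COLOR_RGB2HSV);g=cv2.inRange(hsv,(60,60,30),(95,255,255));
for r in range(138,166,4):
    x=np.nonzero(g[r,230:330])[0]+230
    if len(x): 
        a=onz(w,(x.min(),r),.058);b=onz(w,(x.max()+1,r),.058);mm=(a+b)[:2]/2;e=mm-[.538,.0367];print(r,x.min(),x.max(),np.linalg.norm(a-b),"along",e@u,"across",e@[-u[1],u[0]])
```

```text
[[227.8509  69.6028]
 [328.      71.    ]] [[0.6146 0.0929 0.008 ]
 [0.6324 0.0346 0.008 ]]
c from corners [0.5378 0.0363]
0.06091973878994055 yaw 0.2970380868492834
138 254 300 0.023718529560357693 along 0.05357135048003167 across -0.00016944979469707237
142 244 309 0.033406685902668355 along 0.051576496520660695 across 8.483931268296087e-05
146 244 309 0.03350699936101865 along 0.04956974186977037 across 8.59982909305751e-05
150 244 309 0.03360791708032698 along 0.04755089921536613 across 8.716428062181293e-05
154 244 309 0.03370944453698659 along 0.04551985900650117 across 8.833734557401988e-05
158 244 309 0.0338115872737683 along 0.04347651036443576 across 8.951755038132808e-05
162 245 309 0.03340039514695645 along 0.04142083987730248 across -0.00016627289751128087
```

Request:
{"fn": "carry_out", "kwargs": {
  "motion": [
    {"ax": 0,"ay": 0,"az": 0,"dx": 0,"dy": 0.07,"dz": -1.5,"claw": 0},
    {"ax": 0,"ay": 0,"az": 0,"dx": 0,"dy": 0,"dz": -1.5,"claw": 0},
    {"ax": 0,"ay": 0,"az": 0,"dx": 0,"dy": 0,"dz": -1.2,"claw": 0},
    {"ax": 0,"ay": 0,"az": 0,"dx": 0,"dy": 0,"dz": 0,"claw": 0},
    {"ax": 0,"ay": 0,"az": 0,"dx": 0,"dy": 0,"dz": -0.5,"claw": 0},
    {"ax": 0,"ay": 0,"az": 0,"dx": 0,"dy": 0,"dz": -0.5,"claw": 0},
    {"ax": 0,"ay": 0,"az": 0,"dx": 0,"dy": 0,"dz": 0,"claw": 0}
  ]
}}

```text
clock: 9.3
eef_pos: [0.5386, 0.0362, 0.2252]
orientation: [[0.952, 0.306, 0.003], [0.306, -0.952, -0.001], [0.002, 0.002, -1.0]]
wrist_force: [2.4, -3.3, -0.5]
width: 0.0229
gripper_force: 69.2
```

Request:
{"fn": "carry_out", "kwargs": {
  "motion": [
    {"ax": 0,"ay": 0,"az": 0,"dx": 0,"dy": 0,"dz": -0.5,"claw": 0},
    {"ax": 0,"ay": 0,"az": 0,"dx": 0,"dy": 0,"dz": -0.5,"claw": 0},
    {"ax": 0,"ay": 0,"az": 0,"dx": 0,"dy": 0,"dz": 0,"claw": 0}
  ]
}}

```text
clock: 9.6
eef_pos: [0.5373, 0.0372, 0.2138]
orientation: [[0.952, 0.307, -0.001], [0.307, -0.952, 0.0], [-0.001, -0.001, -1.0]]
wrist_force: [2.9, -1.5, -7.1]
width: 0.0223
gripper_force: 68.8
```

Request:
{"fn": "carry_out", "kwargs": {
  "motion": [
    {"ax": 0,"ay": 0,"az": 0,"dx": 0,"dy": 0,"dz": -0.3,"claw": 0},
    {"ax": 0,"ay": 0,"az": 0,"dx": 0,"dy": 0,"dz": -0.2,"claw": 0},
    {"ax": 0,"ay": 0,"az": 0,"dx": 0,"dy": 0,"dz": 0,"claw": 0}
  ]
}}

```text
clock: 9.9
eef_pos: [0.5374, 0.0379, 0.2107]
orientation: [[0.952, 0.307, -0.001], [0.307, -0.952, -0.0], [-0.001, 0.0, -1.0]]
wrist_force: [-6.9, -1.6, 11.7]
width: 0.0224
gripper_force: 71.3
```

Request:
{"fn": "carry_out", "kwargs": {
  "motion": [
    {"ax": 0,"ay": 0,"az": 0,"dx": 0,"dy": 0,"dz": 0.1,"claw": 0.6},
    {"ax": 0,"ay": 0,"az": 0,"dx": 0,"dy": 0,"dz": 0,"claw": 0.8},
    {"ax": 0,"ay": 0,"az": 0,"dx": 0,"dy": 0,"dz": 0,"claw": 0.8},
    {"ax": 0,"ay": 0,"az": 0,"dx": 0,"dy": 0,"dz": 2,"claw": 1},
    {"ax": 0,"ay": 0,"az": 0,"dx": 0,"dy": 0,"dz": 4,"claw": 1},
    {"ax": 0,"ay": 0,"az": 0,"dx": 0,"dy": 0,"dz": 4,"claw": 1},
    {"ax": 0,"ay": 0,"az": 0,"dx": 0,"dy": 0,"dz": 0,"claw": 1},
    {"ax": 0,"ay": 0,"az": 0,"dx": 0,"dy": 0,"dz": 0,"claw": 1}
  ]
}}

```text
clock: 10.7
eef_pos: [0.5379, 0.0372, 0.3114]
orientation: [[0.952, 0.307, 0.002], [0.307, -0.952, -0.0], [0.002, 0.001, -1.0]]
wrist_force: [-0.9, -0.8, -0.8]
width: 0.0854
gripper_force: 0.0
```

Run:
```python
from link import *
s=sense();print(s["eef_pos"],s["wrist_force"],s["width"])
w,o=link(.033)
for k in o.items():print(k)
np.save("w5.npy",w,allow_pickle=True)
a=cam("scene");b=cam("side");S=[]
for n,c in(("scene",a),("side",b)):
    P=proj(c,o["spot"][2]);x0,y0=np.round(P).astype(int)
    hh=cv2.cvtColor(c["px"],cv2.COLOR_RGB2HSV);m=cv2.inRange(hh,(22,140,110),(35,255,255));q=np.zeros_like(m);q[y0-12:y0+12,x0-12:x0+12]=1
    ys,xs=np.nonzero(m*q);print(n,P,len(xs))
    if len(xs): S.append((c,(xs.mean(),ys.mean())));print(S[-1][1])
if S:print(tri(S+[(w,o["spot"][1])]))
crop=lambda c,x,y:cv2.resize(c["px"][y-50:y+50,x-65:x+65],(390,300),interpolation=cv2.INTER_CUBIC)
save("c5.png",np.vstack([np.hstack([crop(a,308,220),crop(b,260,235)]),cv2.resize(w["px"],(780,585))[:300]]))
```

```text
[0.5379 0.0372 0.3114] [-0.8815 -0.845  -0.7999] 0.08538673376996192
('spot', (np.int32(247), array([276.4615, 206.1781]), array([0.5464, 0.0406, 0.057 ])))
('boss', (array([ 259,  187,   37,   60, 1714], dtype=int32), array([276.6937, 220.0747])))
('bossrect', ((533.7666015625, 38.861366271972656), (130.9320068359375, 28.021087646484375), 17.782649993896484))
('rod0.93', (3200, ((536.4677734375, 36.4504508972168), (161.90621948242188, 24.180137634277344), 18.589195251464844), 'lineyaw', np.float32(0.3093829), array([  0.9525,   0.3045, 546.3716,  39.628 ], dtype=float32)))
scene [308.6112 209.9039] 13
(np.float64(309.0), np.float64(209.15384615384616))
side [252.9419 221.3825] 7
(np.float64(252.28571428571428), np.float64(220.57142857142858))
(array([0.5473, 0.0411, 0.0596]), [np.float64(1.8117552965469183e-05), np.float64(0.00041374963016963727), np.float64(0.0004057336259557158)])
```

View pics/c5.png

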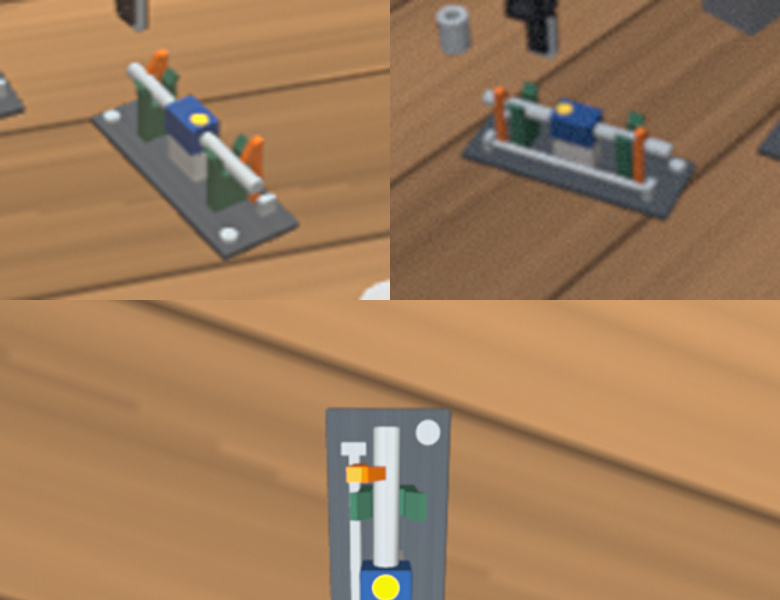

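The link is home: rod under both orange jaws (scene crop (160,65),(250,155)), spot at (0.547, 0.041, ~0.058). Next the gauge.

Request:
{"fn": "carry_out", "kwargs": {
  "motion": [
    {"ax": 0,"ay": 0,"az": 0,"dx": 0,"dy": -1,"dz": 3,"claw": 1},
    {"ax": 0,"ay": 0,"az": 0,"dx": 0.3,"dy": -2,"dz": 3,"claw": 1},
    {"ax": 0,"ay": 0,"az": 0,"dx": 0.3,"dy": -2.5,"dz": 3,"claw": 1},
    {"ax": 0,"ay": 0,"az": 0,"dx": 0.4,"dy": -2.5,"dz": 0,"claw": 1},
    {"ax": 0,"ay": 0,"az": 0,"dx": 0.4,"dy": -2.5,"dz": 0,"claw": 1},
    {"ax": 0,"ay": 0,"az": 0,"dx": 0.4,"dy": -2.5,"dz": 0,"claw": 1},
    {"ax": 0,"ay": 0,"az": 0,"dx": 0,"dy": -2,"dz": 0,"claw": 1},
    {"ax": 0,"ay": 0,"az": 0,"dx": 0,"dy": 0,"dz": 0,"claw": 1}
  ]
}}

```text
clock: 11.7
eef_pos: [0.5553, -0.1163, 0.3991]
orientation: [[0.953, 0.302, -0.002], [0.302, -0.953, -0.0], [-0.002, -0.0, -1.0]]
wrist_force: [-0.1, -0.4, -0.5]
width: 0.0855
gripper_force: 0.0
```

```bash
cat > g.py <<'E'
from fit import *
def look(c,n):
    hsv=cv2.cvtColor(c["px"],cv2.COLOR_RGB2HSV);o={}
    m=masks_of("gauge",n);print(n,[(round(k["score"],2),int(k["pixels"].sum()),np.round(k["xy"])) for k in m])
    if not m:return o
    k=m[0];M=cv2.dilate(k["pixels"].astype(np.uint8),np.ones((9,9)))
    for nm,lo,hi in(("green",(45,80,60),(85,255,255)),("orange",(5,150,120),(18,255,255))):
        q=cv2.inRange(hsv,lo,hi)*M;ys,xs=np.nonzero(q);
        if len(xs):o[nm]=(xs.mean(),ys.mean());print(nm,len(xs),o[nm],onz(c,o[nm],.126))
    for k in masks_of("stand",n)[:1]:
        ys,xs=np.nonzero(k["pixels"]);print("stand",k["score"],len(xs),k["xy"],onz(c,k["xy"],.04))
    return o
E
python3 - <<'E'
from g import *
s=sense();print(s["eef_pos"]);w=cam("wrist");w["o"]=look(w,"wrist");np.save("g1.npy",w,allow_pickle=True)
S=[]
for n in("side","scene"):
    c=cam(n);o=look(c,n)
    if "green" in o:S.append((c,o["green"]))
if "green" in w["o"]:S.append((w,w["o"]["green"]))
if len(S)>1:print(tri(S))
save("g1.png",w["px"])
E
```

```text
[ 0.5553 -0.1163  0.3991]
wrist [(0.85, 2229, array([406., 230.]))]
green 414 (np.float64(417.0024154589372), np.float64(243.87922705314008)) [ 0.5613 -0.2174  0.126 ]
orange 522 (np.float64(410.7547892720307), np.float64(237.35249042145594)) [ 0.5645 -0.2113  0.126 ]
stand 0.64 3550 [372.6, 200.9] [ 0.5662 -0.2046  0.04  ]
side [(0.85, 275, array([318., 162.]))]
green 14 (np.float64(314.92857142857144), np.float64(146.85714285714286)) [ 0.5713 -0.226   0.126 ]
orange 57 (np.float64(316.280701754386), np.float64(150.73684210526315)) [ 0.5571 -0.2129  0.126 ]
stand 0.83 578 [311.4, 181.9] [ 0.5519 -0.192   0.04  ]
scene [(0.85, 440, array([186., 225.]))]
green 27 (np.float64(181.14814814814815), np.float64(207.4814814814815)) [ 0.5596 -0.2173  0.126 ]
orange 122 (np.float64(181.90983606557376), np.float64(211.22131147540983)) [ 0.5716 -0.2168  0.126 ]
stand 0.67 927 [192.3, 249.3] [ 0.5871 -0.2101  0.04  ]
(array([ 0.5642, -0.2163,  0.1313]), [np.float64(0.001736058673483115), np.float64(0.0016941451178364559), np.float64(0.0021645264467133303)])
```

View pics/g1.png

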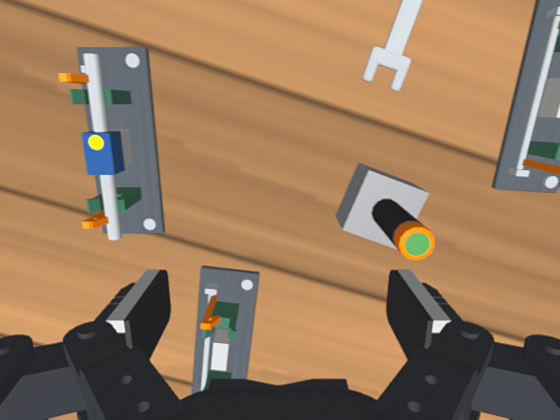

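The gauge's cap is at (417,244), standing in the stand at (385,205); wrench fork at (390,70). Move above it.

Request:
{"fn": "carry_out", "kwargs": {
  "motion": [
    {"ax": 0,"ay": 0,"az": 0,"dx": 0.2,"dy": -2.5,"dz": 0,"claw": 1},
    {"ax": 0,"ay": 0,"az": 0,"dx": 0.2,"dy": -2.5,"dz": 0,"claw": 1},
    {"ax": 0,"ay": 0,"az": 0,"dx": 0.2,"dy": -2.5,"dz": 0,"claw": 1},
    {"ax": 0,"ay": 0,"az": 0,"dx": 0,"dy": -2.4,"dz": 0,"claw": 1},
    {"ax": 0,"ay": 0,"az": 0,"dx": 0,"dy": 0,"dz": 0,"claw": 1},
    {"ax": 0,"ay": 0,"az": 0,"dx": 0,"dy": 0,"dz": 0,"claw": 1}
  ]
}}

```text
clock: 12.75
eef_pos: [0.5616, -0.2118, 0.4006]
orientation: [[0.952, 0.306, -0.0], [0.306, -0.952, 0.0], [-0.0, -0.001, -1.0]]
wrist_force: [-0.8, -0.6, 0.2]
width: 0.0855
gripper_force: 0.0
```

Run:
```python
from g import *
s=sense();print(s["eef_pos"]);w=cam("wrist");o=look(w,"wrist");np.save("g2.npy",w,allow_pickle=True)
v=np.load("g1.npy",allow_pickle=True).item()
print(tri([(w,o["green"]),(v,v["o"]["green"])]))
# grip axis: black mask extent per row near the stand
hsv=cv2.cvtColor(w["px"],cv2.COLOR_RGB2HSV);m=masks_of("gauge","wrist")[0]["pixels"];b=m&(hsv[...,2]<70);ys,xs=np.nonzero(b);print(len(xs),xs.min(),xs.max(),ys.min(),ys.max())
for r in range(ys.min(),ys.max()+1,4):
    x=xs[ys==r]
    if len(x):print(r,x.min(),x.max())
for z in(.045,.08,.1):print(z,proj(w,[.5613,-.2174,z]))
```

```text
[ 0.5616 -0.2118  0.4006]
wrist [(0.58, 1616, array([287., 204.]))]
green 446 (np.float64(285.7533632286995), np.float64(213.2152466367713)) [ 0.5614 -0.2176  0.126 ]
orange 321 (np.float64(285.9501557632399), np.float64(207.83177570093457)) [ 0.5651 -0.2166  0.126 ]
stand 0.57 3093 [284.8, 174.8] [ 0.5718 -0.215   0.04  ]
(array([ 0.5612, -0.2177,  0.1254]), [np.float64(2.0329135705688696e-05), np.float64(2.032913570580092e-05)])
414 270 300 175 199
175 282 287
179 275 294
183 272 296
187 272 297
191 271 298
195 271 299
199 270 270
0.045 [283.8055 187.5179]
0.08 [284.3955 196.9658]
0.1 [284.7964 203.3867]
```

Request:
{"fn": "carry_out", "kwargs": {
  "motion": [
    {"ax": 0,"ay": 0,"az": 0,"dx": 0,"dy": -0.57,"dz": -2,"claw": 1},
    {"ax": 0,"ay": 0,"az": 0,"dx": 0,"dy": 0,"dz": -4,"claw": 1},
    {"ax": 0,"ay": 0,"az": 0,"dx": 0,"dy": 0,"dz": -4,"claw": 1},
    {"ax": 0,"ay": 0,"az": 0,"dx": 0,"dy": 0,"dz": -4,"claw": 1},
    {"ax": 0,"ay": 0,"az": 0,"dx": 0,"dy": 0,"dz": -2,"claw": 1},
    {"ax": 0,"ay": 0,"az": 0,"dx": 0,"dy": 0,"dz": 0,"claw": 0.6},
    {"ax": 0,"ay": 0,"az": 0,"dx": 0,"dy": 0,"dz": 0,"claw": 0},
    {"ax": 0,"ay": 0,"az": 0,"dx": 0,"dy": 0,"dz": 0,"claw": 0}
  ],
  "grip_force": 60
}}

```text
clock: 13.75
eef_pos: [0.5625, -0.2174, 0.2427]
orientation: [[0.952, 0.307, 0.003], [0.307, -0.952, -0.001], [0.002, 0.002, -1.0]]
wrist_force: [-0.6, 0.1, 0.6]
width: 0.0439
gripper_force: 0.0
```

Request:
{"fn": "carry_out", "kwargs": {
  "motion": [
    {"ax": 0,"ay": 0,"az": 0,"dx": 0,"dy": 0,"dz": 0,"claw": 0},
    {"ax": 0,"ay": 0,"az": 0,"dx": 0,"dy": 0,"dz": 0,"claw": 0},
    {"ax": 0,"ay": 0,"az": 0,"dx": 0,"dy": 0,"dz": 0,"claw": 0},
    {"ax": 0,"ay": 0,"az": 0,"dx": 0,"dy": 0,"dz": 0,"claw": 0},
    {"ax": 0,"ay": 0,"az": 0,"dx": 0,"dy": 0,"dz": 0,"claw": 0}
  ]
}}

```text
clock: 14.25
eef_pos: [0.5623, -0.2175, 0.2426]
orientation: [[0.952, 0.307, 0.002], [0.307, -0.952, -0.001], [0.002, 0.002, -1.0]]
wrist_force: [-0.8, 1.0, 6.0]
width: 0.0249
gripper_force: 58.4
```

Request:
{"fn": "carry_out", "kwargs": {
  "motion": [
    {"ax": 0,"ay": 0,"az": 0,"dx": 0,"dy": 0,"dz": 1,"claw": 0},
    {"ax": 0,"ay": 0,"az": 0,"dx": 0,"dy": 0,"dz": 2,"claw": 0},
    {"ax": 0,"ay": 0,"az": 0,"dx": 0,"dy": 0,"dz": 3,"claw": 0},
    {"ax": 0,"ay": 0,"az": 0,"dx": 0,"dy": 0,"dz": 3,"claw": 0},
    {"ax": 0,"ay": 0,"az": 0,"dx": 0,"dy": 0,"dz": 2,"claw": 0},
    {"ax": 0,"ay": 0,"az": 0,"dx": 0,"dy": 0,"dz": 0,"claw": 0},
    {"ax": 0,"ay": 0,"az": 0,"dx": -0.1,"dy": 1,"dz": 0,"claw": 0},
    {"ax": 0,"ay": 0,"az": 0,"dx": -0.2,"dy": 2,"dz": 0,"claw": 0}
  ]
}}

```text
clock: 15.05
eef_pos: [0.5579, -0.1878, 0.3494]
orientation: [[0.953, 0.304, -0.002], [0.304, -0.953, 0.0], [-0.002, -0.001, -1.0]]
wrist_force: [0.5, 0.7, -1.3]
width: 0.0244
gripper_force: 59.0
```

Request:
{"fn": "carry_out", "kwargs": {
  "motion": [
    {"ax": 0,"ay": 0,"az": 0,"dx": -0.2,"dy": 2.5,"dz": 0,"claw": 0},
    {"ax": 0,"ay": 0,"az": 0,"dx": -0.2,"dy": 2.5,"dz": 0,"claw": 0},
    {"ax": 0,"ay": 0,"az": 0,"dx": -0.2,"dy": 2.5,"dz": 0,"claw": 0},
    {"ax": 0,"ay": 0,"az": 0,"dx": -0.1,"dy": 2.5,"dz": 0,"claw": 0},
    {"ax": 0,"ay": 0,"az": 0,"dx": -0.1,"dy": 2.5,"dz": 0,"claw": 0},
    {"ax": 0,"ay": 0,"az": 0,"dx": -0.1,"dy": 2.5,"dz": 0,"claw": 0},
    {"ax": 0,"ay": 0,"az": 0,"dx": -0.1,"dy": 2.5,"dz": 0,"claw": 0},
    {"ax": 0,"ay": 0,"az": 0,"dx": -0.1,"dy": 2.5,"dz": 0,"claw": 0}
  ]
}}

```text
clock: 15.85
eef_pos: [0.5463, 0.0154, 0.3495]
orientation: [[0.951, 0.308, -0.002], [0.308, -0.951, 0.0], [-0.002, -0.001, -1.0]]
wrist_force: [0.2, -0.7, -2.7]
width: 0.0249
gripper_force: 59.0
```

Request:
{"fn": "carry_out", "kwargs": {
  "motion": [
    {"ax": 0,"ay": 0,"az": 0,"dx": 0,"dy": 1.5,"dz": 0,"claw": 0},
    {"ax": 0,"ay": 0,"az": 0,"dx": 0,"dy": 1,"dz": 0,"claw": 0},
    {"ax": 0,"ay": 0,"az": 0,"dx": 0,"dy": 0,"dz": 0,"claw": 0},
    {"ax": 0,"ay": 0,"az": 0,"dx": 0,"dy": 0,"dz": 0,"claw": 0},
    {"ax": 0,"ay": 0,"az": 0,"dx": 0,"dy": 0,"dz": 0,"claw": 0}
  ]
}}

```text
clock: 16.35
eef_pos: [0.5478, 0.0361, 0.3505]
orientation: [[0.952, 0.305, -0.0], [0.305, -0.952, -0.0], [-0.0, 0.0, -1.0]]
wrist_force: [-0.4, 0.8, -2.3]
width: 0.0247
gripper_force: 59.0
```

```bash
cat > t.py <<'E'
from fit import *
def run():
    s=sense();e=s["eef_pos"];print(e,s["wrist_force"])
    tip=np.array([e[0]-.001,e[1],e[2]-.2316]);crops=[];T=[];G=[];S=[]
    for n in("scene","side","wrist"):
        c=cam(n);hsv=cv2.cvtColor(c["px"],cv2.COLOR_RGB2HSV)
        P=proj(c,tip);N=proj(c,tip+[0,0,.034]);q=proj(c,[.547,.0408,.057]);print(n,"pred tip",P,"shoulder",N,"spot",q)
        x,y=np.round((P+q)/2).astype(int);x=np.clip(x,40,520);y=np.clip(y,45,375)
        crops.append(cv2.resize(c["px"][y-45:y+45,x-40:x+40],(266,300),interpolation=cv2.INTER_CUBIC))
        m=cv2.inRange(hsv,(20,150,110),(35,255,255));n_,l,st,ce=cv2.connectedComponentsWithStats(m)
        print([(st[i,4],ce[i].round(1).tolist()) for i in range(1,n_) if st[i,4]>3 and np.hypot(*(ce[i]-q))<60])
        for k in masks_of("gauge_point",n)[:2]:
            ys,xs=np.nonzero(k["pixels"]);print("gp",round(k["score"],2),len(xs),k["xy"],ys.min(),ys.max(),xs[ys>=ys.max()-1].mean())
        for k in recognise("gauge_point",n)[:2]:print("rec",k)
    return crops
E
python3 - <<'E'
from t import *
save("t1.png",np.hstack(run()))
E
```

```text
[0.5478 0.0361 0.3505] [-0.431   0.7562 -2.3054]
scene pred tip [306.993 186.489] shoulder [307.1971 172.5694] spot [308.8059 210.0619]
[(np.int32(13), [309.0, 209.2])]
side pred tip [253.0277 199.7481] shoulder [252.3856 187.6745] spot [252.6766 221.3209]
[(np.int32(7), [252.7, 220.6])]
wrist pred tip [278.625  232.8897] shoulder [278.6711 256.317 ] spot [272.6738 202.5245]
[(np.int32(174), [272.8, 203.2])]
gp 0.69 8445 [281.1, 158.3] 91 260 306.2
```

View pics/t1.png

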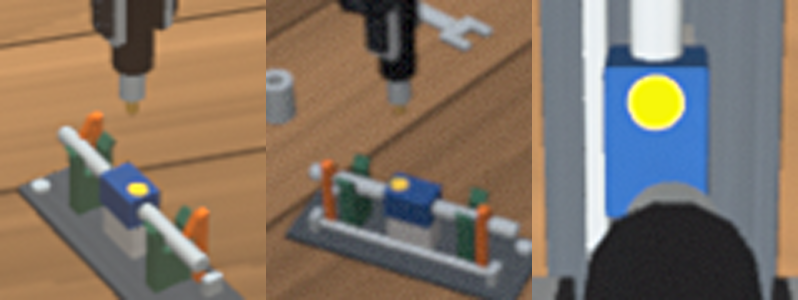

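The brass tip shows at scene (307.7,186.9) and side (253.0,199.6), within 1 px of prediction; it needs about 4.5 mm in +y.

Request:
{"fn": "carry_out", "kwargs": {
  "motion": [
    {"ax": 0,"ay": 0,"az": 0,"dx": 0,"dy": 0.45,"dz": -1.5,"claw": 0},
    {"ax": 0,"ay": 0,"az": 0,"dx": 0,"dy": 0,"dz": -1.5,"claw": 0},
    {"ax": 0,"ay": 0,"az": 0,"dx": 0,"dy": 0,"dz": -1.5,"claw": 0},
    {"ax": 0,"ay": 0,"az": 0,"dx": 0,"dy": 0,"dz": -0.7,"claw": 0},
    {"ax": 0,"ay": 0,"az": 0,"dx": 0,"dy": 0,"dz": -0.3,"claw": 0},
    {"ax": 0,"ay": 0,"az": 0,"dx": 0,"dy": 0,"dz": 0,"claw": 0},
    {"ax": 0,"ay": 0,"az": 0,"dx": 0,"dy": 0,"dz": 0,"claw": 0}
  ]
}}

```text
clock: 17.5
eef_pos: [0.5479, 0.042, 0.2961]
orientation: [[0.952, 0.307, 0.001], [0.307, -0.952, 0.0], [0.001, 0.0, -1.0]]
wrist_force: [-0.1, 0.0, -1.6]
width: 0.0246
gripper_force: 59.0
```

```bash
cat > f.py <<'E'
from h import *
F=[];E=[]
for i in range(10):
    snapshot("side");s=sense();F.append(s["wrist_force"]);E.append(s["eef_pos"])
print(np.mean(F,0),np.std(F,0),np.mean(E,0),s["clock"])
E
python3 f.py
```

```text
[ 0.06977233  0.09893649 -1.65347859] [0.38205503 0.46676927 0.42350824] [0.54775636 0.04197299 0.29606778] 18.0
```

Request:
{"fn": "carry_out", "kwargs": {
  "motion": [
    {"ax": 0,"ay": 0,"az": 0,"dx": 0,"dy": -0.1,"dz": -0.4,"claw": 0},
    {"ax": 0,"ay": 0,"az": 0,"dx": 0,"dy": 0,"dz": -0.3,"claw": 0},
    {"ax": 0,"ay": 0,"az": 0,"dx": 0,"dy": 0,"dz": -0.3,"claw": 0},
    {"ax": 0,"ay": 0,"az": 0,"dx": 0,"dy": 0,"dz": 0,"claw": 0}
  ]
}}

```text
clock: 18.4
eef_pos: [0.5477, 0.0408, 0.2854]
orientation: [[0.952, 0.307, -0.0], [0.307, -0.952, -0.0], [-0.0, 0.0, -1.0]]
wrist_force: [-1.1, -1.0, 0.2]
width: 0.0248
gripper_force: 59.0
```

```bash
python3 f.py
```

```text
[-0.58715069 -0.98450184  0.79470346] [0.43643538 0.48448876 0.40129275] [0.54766372 0.04089427 0.28580054] 18.9
```

Request:
{"fn": "carry_out", "kwargs": {
  "motion": [
    {"ax": 0,"ay": 0,"az": 0,"dx": 0,"dy": 0,"dz": -0.1,"claw": 0},
    {"ax": 0,"ay": 0,"az": 0,"dx": 0,"dy": 0,"dz": -0.1,"claw": 0},
    {"ax": 0,"ay": 0,"az": 0,"dx": 0,"dy": 0,"dz": 0,"claw": 0},
    {"ax": 0,"ay": 0,"az": 0,"dx": 0,"dy": 0,"dz": 0,"claw": 0}
  ]
}}

```text
clock: 19.3
eef_pos: [0.5477, 0.0409, 0.2837]
orientation: [[0.952, 0.307, 0.0], [0.307, -0.952, 0.0], [0.0, -0.0, -1.0]]
wrist_force: [-0.7, -1.9, 2.3]
width: 0.0248
gripper_force: 58.9
```

```bash
python3 f.py
python3 - <<'E'
from t import *
c=run()
E
```

```text
[-0.43460101 -1.06235231  1.73905034] [0.39638967 0.4755001  0.432294  ] [0.5476709  0.04094432 0.28374773] 19.8
[0.5477 0.041  0.2837] [-0.3449 -1.2132  1.3988]
scene pred tip [308.8017 211.7549] shoulder [309.0352 198.9507] spot [308.8059 210.0619]
[(np.int32(5), [309.8, 209.8])]
side pred tip [252.8216 222.9731] shoulder [252.2011 211.9121] spot [252.6766 221.3209]
[]
wrist pred tip [277.0742 232.7439] shoulder [276.8369 256.1692] spot [277.497  235.1926]
[(np.int32(11), [276.2, 227.2])]
```

```bash
python3 -c "
from rig import close_job;print(close_job())"
```

```text
the job is handed in; nothing more can be done
None
```

I clipped the link home in the leftmost cradle and handed the job in while holding the gauge upright on the yellow spot, its tip pushed in about 4.7 mm at about 3.4 N (estimated from the wrist force). The judge's result was not shown.

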